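Set the air regulator for the clamping press and lock it

ROBOT

A 6-joint arm with a two-finger parallel gripper is mounted at the origin on the work surface. World frame = base frame: x ahead of the robot, y to its left, z up, the work surface at z = 0. Lengths are in m, angles in rad, forces in N, time in s.
With the tool pointing down it reaches from about 0.275 to 0.825 m from the base axis. Payload 5.2 kg.
Tool frame: the origin (TCP) lies at the very end of the fingers, on their centre line; the grasp point (between the pads) lies r.pinch_z behind it (r.pinch_z is the distance from the TCP to the grasp point, in m); z points along the fingers, y is the line along which they close (so a half turn about z gives the same grasp; the last joint's range is limited). The gripper opens to 93 mm and grips with 3 to 60 N. Pads are 15 mm wide; open, the fingers measure 128 mm over their backs; the gripper's body (75 mm by 188 mm) begins 65 mm behind the grasp point.
Start: joints at [-1.42, 0.259, 1.535, -0, 1.348, -0.203], TCP at [0.191, -0.516, 0.219] pointing down, gripper open.
Joint ranges: [-3.14, 3.14], [-0.91, 2.08], [0.19, 2.58], [-1.22, 4.36], [0.22, 2.71], [-3.12, 3.12]. Speed limits (rad/s): [2.57, 2.57, 3.14, 3.14, 3.14, 3.14].

INTERFACE

Orientations are given as a 3x3 rotation matrix whose columns are the frame's x, y, z axes.
In Python, from workcell import r gives the robot as it stands.
- The arm moves only by the shell command python3 -m jog 'ROWS' [FORCE]. ROWS is JSON, a list that holds one entry, the list of rows, each a list of 5 numbers: the shift along the tool's x, y, z in mm, then the turn about the tool's z in degrees, then the opening, from -1 (shut) to 1 (fully open). A call has 1 to 20 rows; each row shifts and turns the commanded pose from where the row before left it, along the tool's axes as they then stand; what a row does not reach is not made up. A row lasts 1/10 s, in which the tool goes at most 50 mm and 8.59 degrees, less where a joint would pass 70% of its speed; a pose out of reach is approached as far as the arm can. A call with a gripper value outside its range is refused whole. The fingers move at their own pace and stop on an object; FORCE is the grip in N (left out, the last holds). Time passes only in rows, so rows that do not move let the fingers close. It gives the time, the measured TCP pose, the force, the opening and the grip force at its end, in the units of the state.
- r.get_obs(): the state, without advancing time (a new reading comes with each control period).
- r.snapshot(name): name is "side" or "top" or "wrist"; returns (picture, depth): 400x640x3 uint8, red, green, blue; 400x640 float32, m along the optical axis (not along the pixel's ray), 0 where there is no reading.
- r.camera_info(name): a dict with "vertical_fov" (degrees; the focal length in pixels is half the picture's height over the tangent of half this angle, whatever the lens; pixels are square), "cx", "cy" (the principal point, pixels), "k1" (the pictures are not rectified: a ray, as slopes to the right and down, at radius r is drawn at 1 + k1 r^2 times it, then the intrinsics apply), "world_to_cam" (4x4, takes a point from world to camera coordinates). Camera axes: x right, y up, looking along -z (the intrinsics and any distortion apply to the point x, -y, -z); pixel columns grow to the right and rows downward; lengths in m; the calibration is good to about 2 mm. A picture is of the moment at which its call begins: read the wrist's pose just before it. camera_info takes no time and is no camera call; for the wrist camera it gives the pose at the moment of the call.
- r.hand_in(): hands the job in; it is judged then, once.
The state is a dict: "time": time; "joint_positions": joint angles; "joint_vel": joint speeds; "effort": joint torques, N m; "eef_pos": TCP position; "eef_rot": TCP orientation; "wrist_force": force on the tool from outside, world axes, zero at the start; "ft_torque": the same for the moment, N m; "width": finger opening in m; "gripper_force": force on a finger pad.
Only numpy, scipy, OpenCV 4.12 (cv2) and the standard library are available. Lean on these libraries where they do the work, as an engineer would, in place of code of your own. Each camera call takes 0.05 s, during which the arm holds its last target. There are 200 camera calls.

TASK

Set the air pressure for the clamping press: turn the knob on the bench air regulator until its pointer stands at the collar's raised mark, then pull the knob straight up, fully out, so that it locks there. The lock slot is only roughly at the mark (up to about 10 degrees to either side), so feel for it with a light upward pull while working the knob a little to and fro; never pull hard (over about 16 N), and leave the other things on the bench where they are.

Things in the scene. Friction and masses are not known exactly. Their poses are not given: they have to be found in the camera images.
- regulator: bench air regulator, fixed: plywood board 170 x 150 x 18 mm, on it an aluminium block 80 x 80 mm and a dark round bonnet of radius 43 mm, top 84 mm above the bench; pressure gauge on its +x side reaching 73 mm out. Origin on the knob's upright axis at the board's underside; x towards the gauge, z up
- mark (a point): inner end of the one raised steel bar (16 mm radial, 5 wide, 14 high) on the collar round the knob's foot; 31 mm from the knob axis, above the pointer's circle, 0.5 to 1.35 rad anticlockwise (from above) of the pointer at the start. The hidden lock slot's centre lies within 0.16 rad either side of it; the knob's key enters within about 0.02 rad of that centre
- stem: lower part of the black knob: flange, radius 30 mm, 8 mm thick, with pointer rib. Origin on the knob axis at the flange's underside, x along the pointer, z up. 90 mm above the regulator's origin when in, 100 mm fully out (hard stop; slides with 5 to 8 N and stays). Off the slot it stops after 1 mm; once 2 mm or more out it is in the slot and cannot turn
- pointer (a point): outer end of the pointer rib on the flange, 31 mm from the knob axis, 11 mm above the flange's underside. The knob turns with about 0.1 N m and springs part of the way back clockwise if let go before it is locked
- grip (a point): centre of the knob's black upright grip bar: 44 mm long (along the pointer), 18 thick, 44 high; free space of 8 mm or more below it; 44 mm above the stem's origin when not pulled. It turns with the stem; along the axis a stiff spring joins them: it rises 1 mm on the stem per 6 N of upward pull, and at 3 mm (18 N) it is overpulled
- chisel_a_mid (a point): wood-handled chisel, 240 mm long, lying; point at its middle. Bystander
- chisel_b_mid (a point): second such chisel. Bystander
- offcut: wood offcut 90 x 45 x 20 mm, origin under its centre. Bystander
- tape: tape measure 70 x 40 x 65 mm, origin under its centre. Bystander
- glue: white glue bottle, radius 31 mm, 190 mm high, origin under its centre. Bystander
- mallet: hammer, lying. Bystander
- square: metal carpenter's square, lying. Bystander
Not all that is in view belongs to the job. What is shaped like the regulator but blue or red is not meant.

How it is judged:
By the outcome, as a careful person would: the job done as asked, in the order asked, and still so for the second after the job is handed in, with the robot touching nothing.
It also fails if it takes over 64 s, if anything falls off the work surface, if the arm or the gripper's body presses on something with over 40 N, if the wrist force passes 120 N, or if a joint passes its speed limit or range.

## Working session

There is one attempt and no reset: what is moved stays moved. The work goes in short steps, Python scripts to look and compute and a shell command to move; the robot and the scene stay as the last step left them, time stands still between calls to the robot, and variables do not carry over. Pictures are saved under pics/ and viewed, at most 10 in all, crops included, and the job is handed in when it is done.

```bash
mkdir -p pics; cat > h.py <<'E'
import numpy as np, cv2
from workcell import r
def snap(n,f):
    ci=r.camera_info(n); p,d=r.snapshot(n); np.savez(f'pics/{f}.npz',p=p,d=d,W=ci['world_to_cam'],c=[ci['vertical_fov'],ci['cx'],ci['cy'],ci['k1']])
    cv2.imwrite(f'pics/{f}.png',p[:,:,::-1]); return p,d
def world(f):
    z=np.load(f'pics/{f}.npz'); d=z['d']; fov,cx,cy,k1=z['c']; h,w=d.shape
    fl=h/2/np.tan(np.radians(fov/2)); v,u=np.mgrid[:h,:w]
    a=(u-cx)/fl; b=(v-cy)/fl; x,y=a.copy(),b.copy()
    for _ in range(8):
        s=1+k1*(x*x+y*y); x=a/s; y=b/s
    P=np.stack([x*d,-y*d,-d,np.ones_like(d)],-1)
    return (P@np.linalg.inv(z['W']).T)[...,:3]
E
python3 - <<'E'
from h import *
import numpy as np
a,_=snap('top','t0'); b,_=snap('side','s0')
o=r.get_obs(); print(o['time'],o['eef_rot'],r.pinch_z,o['width'],o['wrist_force'])
E
```

```text
0.1 [[ 9.38055017e-01  3.46486265e-01 -2.31720145e-04]
 [ 3.46486176e-01 -9.38053700e-01  1.60787289e-03]
 [ 3.39739933e-04 -1.58856106e-03 -9.99998681e-01]] 0.0188 0.09272701434924546 [-0.69363813 -0.98919244  0.45479652]
```

View pics/t0.png

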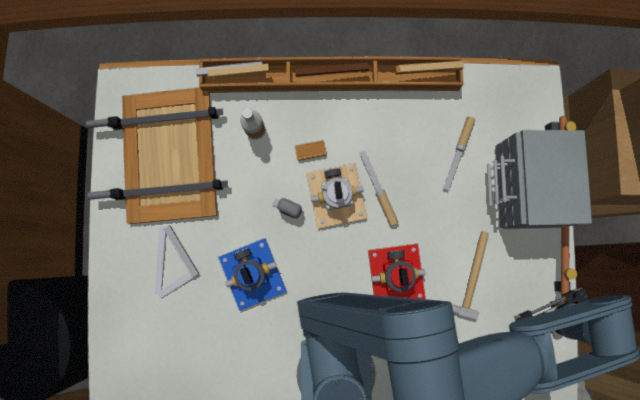

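View pics/s0.png

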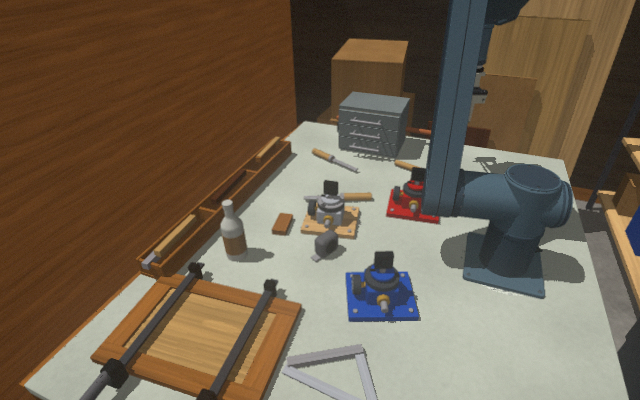

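Three regulator shapes in the top view: blue at (250,275), red at (403,275) and a plain plywood/aluminium one at (338,192). The last fits the description, since it is neither blue nor red. I'll confirm it in one crop.

```bash
python3 - <<'E'
from h import *
p=cv2.imread('pics/t0.png'); c=cv2.resize(p[150:240,290:410],None,fx=6,fy=6,interpolation=cv2.INTER_CUBIC); cv2.imwrite('pics/c0.png',c)
P=world('t0')
s=P[155:235,295:415].reshape(-1,3); m=(s[:,2]>.12)
print(m.sum(), s[m].mean(0), s[m].max(0),s[m].min(0))
for u,v in [(338,190),(338,183),(338,198),(310,198),(364,190),(325,172),(335,174),(380,190),(290,208),(311,150),(252,120)]: print(u,v,P[v,u].round(3))
o=r.get_obs(); W=np.linalg.inv(r.camera_info('wrist')['world_to_cam']); print(o['eef_rot'].T@(W[:3,3]-o['eef_pos']), o['eef_rot'].T@W[:3,:3], r.camera_info('wrist'))
E
```

```text
163 [0.48041055 0.00459871 0.49646025] [0.54821162 0.0446934  1.51632449] [ 0.34648398 -0.01886     0.12179769]
338 190 [ 0.523 -0.01   0.155]
338 183 [ 0.542 -0.01   0.161]
338 198 [ 0.505 -0.011  0.127]
310 198 [0.514 0.067 0.052]
364 190 [ 0.542 -0.094  0.002]
325 172 [0.588 0.023 0.063]
335 174 [ 0.581 -0.006  0.072]
380 190 [ 0.538 -0.14   0.026]
290 208 [0.485 0.125 0.062]
311 150 [0.662 0.063 0.025]
252 120 [0.722 0.224 0.148]
[ 0.07274706  0.00052488 -0.16670292] [[-4.42153324e-05  9.65427317e-01  2.60672388e-01]
 [ 9.99999997e-01  2.67805914e-05  7.04356065e-05]
 [ 6.10194979e-05  2.60672391e-01 -9.65427315e-01]] {'vertical_fov': 68.59364045673418, 'cx': 320.4518938754796, 'cy': 200.60776955640773, 'k1': -0.05006509063001234, 'world_to_cam': array([[ 0.34644477, -0.93806892, -0.0016496 , -0.54967152],
       [ 0.90557281,  0.33490123, -0.2603441 ,  0.03005581],
       [ 0.24477316,  0.08870102,  0.96551449, -0.39121327],
       [ 0.        ,  0.        ,  0.        ,  1.        ]])}
```

View pics/c0.png

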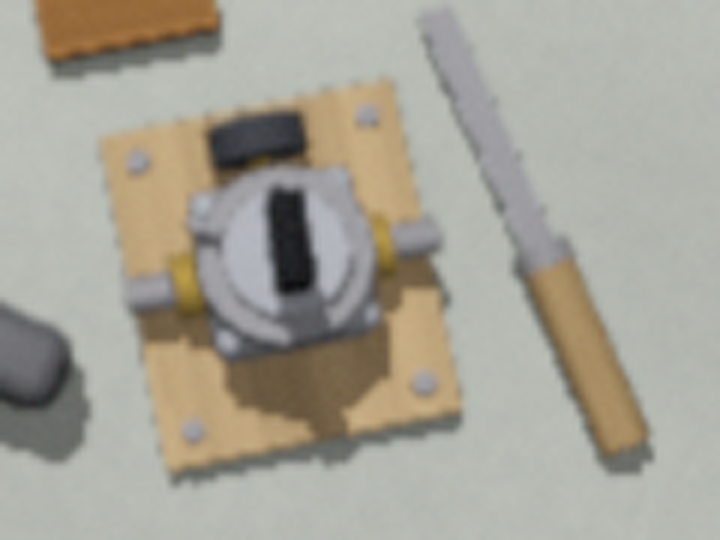

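The plywood regulator at (338,192) is the one. Its grip is the black bar at crop (290,240), running roughly along world x. I'll move above it with the wrist camera.

```bash
python3 -m jog '[[[30,-22,-4,0,1],[30,-22,-4,0,1],[30,-22,-4,0,1],[30,-22,-4,0,1],[30,-22,-4,0,1],[30,-22,-4,0,1],[30,-22,-4,0,1],[30,-22,-4,0,1],[30,-22,-4,0,1],[30,-22,-4,0,1],[30,-22,-4,0,1],[30,-22,0,0,1],[30,-22,0,0,1],[30,-22,0,0,1],[30,-22,0,0,1],[30,-22,0,0,1],[8,-7,0,0,1],[0,0,0,6.5,1],[0,0,0,6.5,1],[0,0,0,0,1]]]'
python3 - <<'E'
from h import *
snap('wrist','w0'); P=world('w0'); cv2.imwrite('pics/w0c.png',cv2.resize(cv2.imread('pics/w0.png')[40:360,120:520],None,fx=1.8,fy=1.8))
s=P.reshape(-1,3)
for lo,hi in [(.145,.165),(.093,.1),(.1005,.104),(.085,.092)]:
    m=(s[:,2]>lo)&(s[:,2]<hi)&(np.hypot(s[:,0]-.525,s[:,1]+.01)<.06); q=s[m]; print(lo,m.sum(),q.mean(0),q.min(0),q.max(0))
    if lo>.14: (c,sz,a)=cv2.minAreaRect(q[:,:2].astype(np.float32)*1000); print(c,sz,a)
E
```

```text
time: 2.1
eef_pos: [0.5235, -0.0104, 0.2622]
eef_rot: [[0.992, 0.126, -0.001], [0.126, -0.992, -0.0], [-0.001, 0.0, -1.0]]
wrist_force: [-0.8, 0.2, 0.6]
width: 0.0929
gripper_force: 0.0
0.145 845 [ 0.53025909 -0.00941727  0.15590784] [ 0.50701001 -0.0203583   0.145028  ] [0.55102387 0.00114762 0.15824654]
(529.1311645507812, -9.519256591796875) (43.33195877075195, 17.68523597717285) 7.406413555145264
0.093 1252 [ 0.53233511 -0.00878049  0.09846087] [ 0.50126272 -0.03949515  0.09301379] [0.55817124 0.03606005 0.09999804]
0.1005 81 [0.54286579 0.02289839 0.10258264] [ 0.52626871 -0.02290413  0.10051889] [0.55939265 0.03731921 0.10398909]
0.085 1618 [ 0.5358402  -0.00978754  0.08853143] [ 0.48818824 -0.05172221  0.08501532] [0.57080169 0.03330405 0.09196779]
```

View pics/w0c.png

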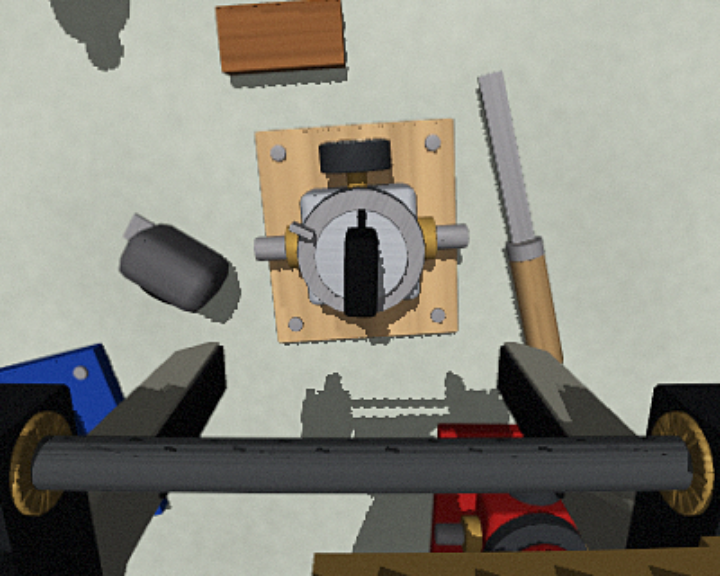

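Wrist view: the black grip is centred at crop (361,270), the pointer rib at (361,215) pointing +x, and the raised steel bar at (302,231), inner end near (314,240). Now to work out its angle.

```bash
python3 - <<'E'
from h import *
P=world('w0'); c=np.array([.5291,-.0095])
q=P[155:185,270:302].reshape(-1,3); d=q[:,:2]-c; R=np.hypot(*d.T); A=np.degrees(np.arctan2(d[:,1],d[:,0]))
m=(R>.026)&(R<.052)&(q[:,2]>.097)&(q[:,2]<.115)
print(m.sum(),np.c_[R*1000,A,q[:,2]*1000][m].round(1)[::3])
print('angle',np.median(A[m]),A[m].mean())
for x,y in [(314,240),(309,236),(302,231),(295,226)]:
    u,v=round(x/1.8+120),round(y/1.8+40); e=P[v,u]; print(e, np.degrees(np.arctan2(e[1]-c[1],e[0]-c[0])))
q=P[145:165,312:328].reshape(-1,3); d=q[:,:2]-c; g=cv2.cvtColor(cv2.imread('pics/w0.png'),6)[145:165,312:328].ravel()
m=(g<60)&(np.hypot(*d.T)>.024)&(np.hypot(*d.T)<.032); print('pointer',np.degrees(np.arctan2(d[m,1],d[m,0])).mean(),q[m].mean(0),m.sum())
E
```

```text
133 [[ 48.5  71.3 102.1]
 [ 45.7  70.5  97.7]
 [ 46.   71.3 102.6]
 [ 43.1  70.2  99.1]
 [ 48.6  74.2 102.4]
 [ 45.5  72.4 103.1]
 [ 42.5  70.6 102.7]
 [ 39.7  69.6  98.3]
 [ 48.3  75.6 101.8]
 [ 45.1  73.7 103.4]
 [ 42.1  72.2 101.9]
 [ 39.   69.7 103.5]
 [ 29.4  61.6  97.7]
 [ 46.9  76.4 102. ]
 [ 43.7  74.9 101.6]
 [ 40.6  73.  102. ]
 [ 37.6  70.8 102.4]
 [ 34.6  69.4  98.6]
 [ 26.9  60.6  97.9]
 [ 41.2  74.6 103.8]
 [ 38.1  72.8 103.3]
 [ 35.1  70.5 103.4]
 [ 29.1  66.5  98. ]
 [ 26.3  62.2  99.3]
 [ 38.7  75.  103.4]
 [ 35.6  73.  103.2]
 [ 32.6  72.4  97.8]
 [ 38.4  77.  102. ]
 [ 35.2  75.  102.3]
 [ 29.1  71.6  97.7]
 [ 26.   68.4  97.7]
 [ 33.8  75.9 102.9]
 [ 27.6  72.6  98.2]
 [ 28.2  75.2  99.7]
 [ 28.9  78.6  98.5]
 [ 27.5  80.1  98.6]
 [ 27.1  82.1  99.5]
 [ 28.   85.2  99. ]
 [ 27.9  87.9  98. ]
 [ 27.7  90.2  98.4]
 [ 27.6  92.5  98.6]
 [ 26.3  94.1 100.1]
 [ 26.4  97.3  98.6]
 [ 26.5 100.1  98.2]
 [ 26.6 102.4  98.6]]
angle 73.53495466906203 75.61851347411981
[0.5339523  0.02184707 0.0890833 ] 81.2008628850087
[0.53840599 0.02337825 0.10262584] 74.19615015857768
[0.54104788 0.02826927 0.10157926] 72.4458274352857
[0.54303931 0.03275654 0.10342337] 71.74364734800191
pointer 5.579701468986308 [ 0.5562197  -0.00683337  0.10355209] 28
```

```bash
python3 -m jog '[[[6,0,15,0,1],[0,0,20,0,1],[0,0,20,0,1],[0,0,20,0,1],[0,0,20,0,1],[0,0,20,0,1],[0,0,15,0,1],[0,0,10,0,1],[0,0,5,0,1],[0,0,0,0,1],[0,0,0,0,1]]]' 30
python3 -m jog '[[[0,0,0,0,-1],[0,0,0,0,-1],[0,0,0,0,-1],[0,0,0,0,-1],[0,0,0,0,-1],[0,0,0,0,-1],[0,0,0,0,-1],[0,0,0,0,-1],[0,0,0,0,-1],[0,0,0,0,-1]]]' 30
```

```text
time: 3.25
eef_pos: [0.5304, -0.0096, 0.1183]
eef_rot: [[0.992, 0.127, 0.001], [0.127, -0.992, -0.0], [0.001, 0.0, -1.0]]
wrist_force: [-0.1, -0.1, 0.1]
width: 0.093
gripper_force: 0.0
time: 4.25
eef_pos: [0.5299, -0.0093, 0.1176]
eef_rot: [[0.992, 0.126, -0.0], [0.126, -0.992, 0.0], [-0.0, -0.0, -1.0]]
wrist_force: [0.0, 3.1, -0.1]
width: 0.0178
gripper_force: 30.1
```

```bash
python3 -m jog '[[[0,0,0,-4,-1],[0,0,0,-4,-1],[0,0,0,-4,-1],[0,0,0,-4,-1],[0,0,0,-4,-1],[0,0,0,-4,-1],[0,0,0,-4,-1],[0,0,0,-4,-1],[0,0,0,0,-1],[0,0,0,0,-1]]]' 30; python3 -c "
from workcell import r;print(r.get_obs()['ft_torque'])"
```

```text
time: 5.25
eef_pos: [0.5294, -0.0082, 0.1175]
eef_rot: [[0.775, 0.631, -0.001], [0.631, -0.775, 0.002], [0.0, -0.002, -1.0]]
wrist_force: [-1.3, 5.4, 1.7]
width: 0.018
gripper_force: 29.9
[1.02011158 0.18311989 0.02988257]
```

```bash
python3 -m jog '[[[0.7,-0.8,0,0,-1],[0,0,0,-4,-1],[0,0,0,-4,-1],[0,0,0,-4,-1],[0,0,0,-4,-1],[0,0,0,-4,-1],[0,0,0,-4,-1],[0,0,0,-4,-1],[0,0,0,-4,-1],[0,0,0,0,-1],[0,0,0,0,-1]]]' 30; python3 - <<'E'
from h import *
o=r.get_obs(); R=o['eef_rot']; print(o['ft_torque'],np.degrees(np.arctan2(R[1,0],R[0,0])))
snap('wrist','w1'); cv2.imwrite('pics/w1c.png',cv2.resize(cv2.imread('pics/w1.png')[60:360,120:520],None,fx=2,fy=2))
E
```

```text
time: 6.35
eef_pos: [0.5285, -0.0074, 0.1173]
eef_rot: [[0.322, 0.947, -0.003], [0.947, -0.322, 0.001], [0.0, -0.003, -1.0]]
wrist_force: [-3.8, 4.9, 2.5]
width: 0.0179
gripper_force: 29.9
[ 0.85167735  0.65937475 -0.03298088] 71.19005001398638
```

View pics/w1c.png

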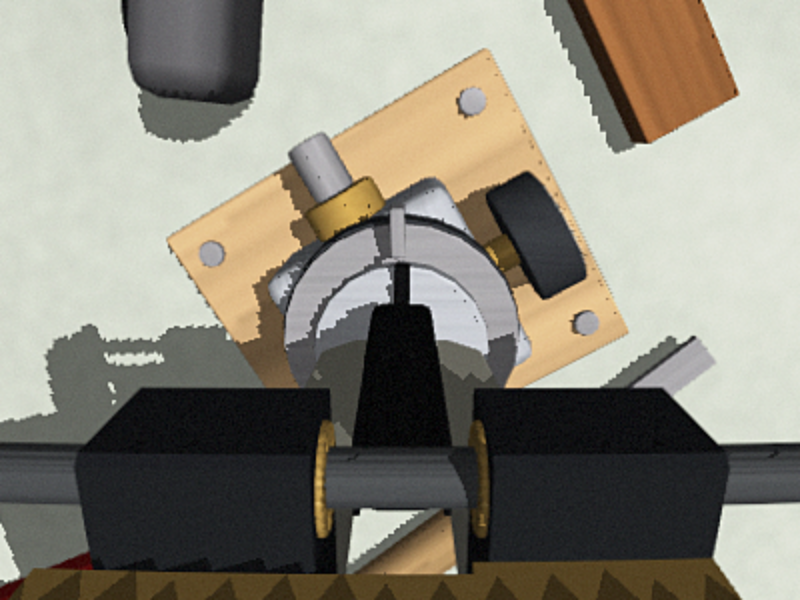

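The wrist view shows the pointer tip at (402,283) lined up with the steel mark at (398,235), within about 2°. Next is a gentle upward pull.

```bash
python3 -m jog '[[[0,0,-0.4,-0.5,-1],[0,0,-0.4,-0.5,-1],[0,0,-0.4,0,-1],[0,0,-0.4,0,-1],[0,0,0,0,-1],[0,0,0,0,-1]]]' 30
```

```text
time: 7.0
eef_pos: [0.5285, -0.0075, 0.1182]
eef_rot: [[0.306, 0.952, -0.003], [0.952, -0.306, 0.002], [0.0, -0.004, -1.0]]
wrist_force: [-2.5, 4.6, -3.3]
width: 0.0178
gripper_force: 29.9
```

```bash
python3 -m jog '[[[0,0,-0.4,0,-1],[0,0,-0.4,0,-1],[0,0,0,0,-1],[0,0,0,0,-1]]]' 30; python3 -m jog '[[[0,0,-0.4,0,-1],[0,0,-0.4,0,-1],[0,0,0,0,-1],[0,0,0,0,-1]]]' 30
```

```text
time: 7.4
eef_pos: [0.5285, -0.0075, 0.1188]
eef_rot: [[0.306, 0.952, -0.004], [0.952, -0.306, 0.002], [0.0, -0.004, -1.0]]
wrist_force: [-2.4, 3.5, -4.0]
width: 0.0177
gripper_force: 29.9
time: 7.8
eef_pos: [0.5285, -0.0074, 0.1196]
eef_rot: [[0.306, 0.952, -0.004], [0.952, -0.306, 0.002], [0.0, -0.004, -1.0]]
wrist_force: [-1.9, 4.5, -5.4]
width: 0.0178
gripper_force: 29.9
```

```bash
python3 -m jog '[[[0,0,-0.4,0,-1],[0,0,-0.4,0,-1],[0,0,0,0,-1],[0,0,0,0,-1]]]' 30
```

```text
time: 8.2
eef_pos: [0.5285, -0.0075, 0.1201]
eef_rot: [[0.306, 0.952, -0.004], [0.952, -0.306, 0.002], [0.0, -0.004, -1.0]]
wrist_force: [-1.6, 4.7, -7.9]
width: 0.0182
gripper_force: 29.9
```

```bash
python3 -m jog '[[[0,0,-0.3,-0.5,-1],[0,0,0,-0.5,-1],[0,0,0,-0.5,-1],[0,0,0,-0.5,-1],[0,0,0,0,-1]]]' 30;  python3 -m jog '[[[0,0,0,-0.5,-1],[0,0,0,-0.5,-1],[0,0,0,-0.5,-1],[0,0,0,-0.5,-1],[0,0,0,0,-1]]]' 30;  python3 -m jog '[[[0,0,0,-0.5,-1],[0,0,0,-0.5,-1],[0,0,0,-0.5,-1],[0,0,0,-0.5,-1],[0,0,0,0,-1]]]' 30; python3 -c "
from workcell import r;print(r.get_obs()['ft_torque'])"
```

```text
time: 8.7
eef_pos: [0.5284, -0.0074, 0.1203]
eef_rot: [[0.272, 0.962, -0.004], [0.962, -0.272, 0.002], [0.001, -0.004, -1.0]]
wrist_force: [0.3, 4.9, -9.8]
width: 0.0177
gripper_force: 29.9
time: 9.2
eef_pos: [0.5283, -0.0074, 0.1203]
eef_rot: [[0.238, 0.971, -0.004], [0.971, -0.238, 0.002], [0.001, -0.004, -1.0]]
wrist_force: [-1.2, 5.3, -8.9]
width: 0.018
gripper_force: 29.9
time: 9.7
eef_pos: [0.5282, -0.0073, 0.1203]
eef_rot: [[0.204, 0.979, -0.004], [0.979, -0.204, 0.002], [0.001, -0.004, -1.0]]
wrist_force: [-0.8, 5.4, -9.0]
width: 0.0176
gripper_force: 29.9
[ 0.91404986  0.17495985 -0.22051845]
```

```bash
python3 -m jog '[[[0,0,0,-0.5,-1],[0,0,0,-0.5,-1],[0,0,0,-0.5,-1],[0,0,0,-0.5,-1],[0,0,0,0,-1]]]' 30;  python3 -m jog '[[[0,0,0,-0.5,-1],[0,0,0,-0.5,-1],[0,0,0,-0.5,-1],[0,0,0,-0.5,-1],[0,0,0,0,-1]]]' 30;  python3 -m jog '[[[0,0,0,-0.5,-1],[0,0,0,-0.5,-1],[0,0,0,0,-1]]]' 30; python3 -c "
from workcell import r;print(r.get_obs()['ft_torque'])"
```

```text
time: 10.2
eef_pos: [0.5282, -0.0073, 0.1203]
eef_rot: [[0.17, 0.985, -0.004], [0.985, -0.17, 0.002], [0.001, -0.005, -1.0]]
wrist_force: [-2.1, 5.3, -8.7]
width: 0.0182
gripper_force: 29.9
time: 10.7
eef_pos: [0.5281, -0.0073, 0.1202]
eef_rot: [[0.136, 0.991, -0.004], [0.991, -0.136, 0.002], [0.001, -0.005, -1.0]]
wrist_force: [-1.8, 5.4, -9.1]
width: 0.0181
gripper_force: 29.9
time: 11.0
eef_pos: [0.5281, -0.0073, 0.1202]
eef_rot: [[0.118, 0.993, -0.005], [0.993, -0.118, 0.002], [0.001, -0.005, -1.0]]
wrist_force: [-1.4, 5.8, -8.1]
width: 0.018
gripper_force: 29.9
[ 0.90069832  0.22097385 -0.22870669]
```

```bash
python3 -m jog '[[[0,0,-0.2,0.7,-1],[0,0,0,0.7,-1],[0,0,0,0.7,-1],[0,0,0,0.7,-1],[0,0,0,0.7,-1],[0,0,0,0.7,-1],[0,0,0,0,-1]]]' 30;  python3 -m jog '[[[0,0,0,0.7,-1],[0,0,0,0.7,-1],[0,0,0,0.7,-1],[0,0,0,0.7,-1],[0,0,0,0.7,-1],[0,0,0,0.7,-1],[0,0,0,0,-1]]]' 30; python3 -m jog '[[[0,0,0,0.7,-1],[0,0,0,0.7,-1],[0,0,0,0.7,-1],[0,0,0,0.7,-1],[0,0,0,0,-1]]]' 30; python3 -c "
from workcell import r;print(r.get_obs()['ft_torque'])"
```

```text
time: 11.7
eef_pos: [0.5282, -0.0073, 0.1204]
eef_rot: [[0.191, 0.982, -0.004], [0.982, -0.191, 0.002], [0.001, -0.005, -1.0]]
wrist_force: [-1.0, 5.1, -9.7]
width: 0.018
gripper_force: 29.9
time: 12.4
eef_pos: [0.5284, -0.0074, 0.1204]
eef_rot: [[0.262, 0.965, -0.004], [0.965, -0.262, 0.002], [0.001, -0.004, -1.0]]
wrist_force: [-0.9, 4.7, -10.1]
width: 0.0176
gripper_force: 29.9
time: 12.9
eef_pos: [0.5285, -0.0074, 0.1205]
eef_rot: [[0.309, 0.951, -0.004], [0.951, -0.309, 0.002], [0.0, -0.004, -1.0]]
wrist_force: [-1.2, 5.3, -9.3]
width: 0.0178
gripper_force: 29.9
[ 0.86202106  0.07845904 -0.05356583]
```

Now at 72°. I'll continue clockwise down to about 62°.

```bash
python3 -m jog '[[[0,0,0,0.5,-1],[0,0,0,0.5,-1],[0,0,0,0.5,-1],[0,0,0,0.5,-1],[0,0,0,0,-1]]]' 30;  python3 -m jog '[[[0,0,0,0.5,-1],[0,0,0,0.5,-1],[0,0,0,0.5,-1],[0,0,0,0.5,-1],[0,0,0,0,-1]]]' 30; python3 -m jog '[[[0,0,0,0.5,-1],[0,0,0,0.5,-1],[0,0,0,0.5,-1],[0,0,0,0.5,-1],[0,0,0,0,-1]]]' 30; python3 -c "
from workcell import r;print(r.get_obs()['ft_torque'])"
```

```text
time: 13.4
eef_pos: [0.5285, -0.0075, 0.1205]
eef_rot: [[0.342, 0.94, -0.004], [0.94, -0.342, 0.002], [0.0, -0.004, -1.0]]
wrist_force: [-1.7, 4.8, -9.7]
width: 0.0179
gripper_force: 29.9
time: 13.9
eef_pos: [0.5287, -0.0075, 0.1212]
eef_rot: [[0.375, 0.927, -0.003], [0.927, -0.375, 0.001], [0.0, -0.003, -1.0]]
wrist_force: [-2.2, 5.0, -5.9]
width: 0.0182
gripper_force: 29.9
time: 14.4
eef_pos: [0.5287, -0.0076, 0.1212]
eef_rot: [[0.406, 0.914, -0.003], [0.914, -0.406, 0.001], [-0.0, -0.003, -1.0]]
wrist_force: [-2.9, 4.7, -5.5]
width: 0.0177
gripper_force: 29.9
[0.94321344 0.33042037 0.15428567]
```

At about 68° the stem rose and the force dropped, so the key found the slot. I'll turn back 1.5° and lift gently.

```bash
python3 -m jog '[[[0,0,0,-0.5,-1],[0,0,0,-0.5,-1],[0,0,-0.3,-0.4,-1],[0,0,-0.3,0,-1],[0,0,0,0,-1]]]' 30;  python3 -c "
from workcell import r;print(r.get_obs()['ft_torque'])"
```

```text
time: 14.9
eef_pos: [0.5286, -0.0075, 0.1218]
eef_rot: [[0.384, 0.923, -0.003], [0.923, -0.384, 0.001], [0.0, -0.003, -1.0]]
wrist_force: [-2.8, 5.2, -6.0]
width: 0.0182
gripper_force: 29.9
[ 0.89384491  0.33001408 -0.05125105]
```

```bash
python3 -m jog '[[[0,0,-0.4,0,-1],[0,0,-0.4,0,-1],[0,0,-0.4,0,-1],[0,0,-0.4,0,-1],[0,0,-0.4,0,-1],[0,0,0,0,-1]]]' 30;  python3 -m jog '[[[0,0,-0.4,0,-1],[0,0,-0.4,0,-1],[0,0,-0.4,0,-1],[0,0,-0.4,0,-1],[0,0,-0.4,0,-1],[0,0,0,0,-1]]]' 30; python3 -m jog '[[[0,0,-0.4,0,-1],[0,0,-0.4,0,-1],[0,0,-0.4,0,-1],[0,0,0,0,-1],[0,0,0,0,-1]]]' 30
```

```text
time: 15.5
eef_pos: [0.5286, -0.0075, 0.1238]
eef_rot: [[0.384, 0.923, -0.003], [0.923, -0.384, 0.001], [0.0, -0.003, -1.0]]
wrist_force: [-1.9, 5.2, -5.2]
width: 0.0182
gripper_force: 29.9
time: 16.1
eef_pos: [0.5287, -0.0075, 0.1258]
eef_rot: [[0.384, 0.923, -0.003], [0.923, -0.384, 0.001], [0.0, -0.003, -1.0]]
wrist_force: [-3.0, 5.4, -5.6]
width: 0.0178
gripper_force: 29.9
time: 16.6
eef_pos: [0.5287, -0.0075, 0.127]
eef_rot: [[0.384, 0.923, -0.003], [0.923, -0.384, 0.001], [0.0, -0.003, -1.0]]
wrist_force: [-2.9, 4.8, -5.5]
width: 0.0181
gripper_force: 29.9
```

```bash
python3 -m jog '[[[0,0,-0.4,0,-1],[0,0,-0.4,0,-1],[0,0,0,0,-1],[0,0,0,0,-1]]]' 30;  python3 -m jog '[[[0,0,-0.4,0,-1],[0,0,0,0,-1],[0,0,0,0,-1]]]' 30
```

```text
time: 17.0
eef_pos: [0.5286, -0.0076, 0.1278]
eef_rot: [[0.384, 0.923, -0.003], [0.923, -0.384, 0.001], [0.0, -0.003, -1.0]]
wrist_force: [-2.8, 4.6, -4.6]
width: 0.0181
gripper_force: 29.9
time: 17.3
eef_pos: [0.5286, -0.0075, 0.1282]
eef_rot: [[0.384, 0.923, -0.003], [0.923, -0.384, 0.001], [0.0, -0.003, -1.0]]
wrist_force: [-3.1, 5.2, -6.1]
width: 0.0177
gripper_force: 29.9
```

```bash
python3 -m jog '[[[0,0,-0.4,0,-1],[0,0,0,0,-1],[0,0,0,0,-1]]]' 30;  python3 -m jog '[[[0,0,-0.4,0,-1],[0,0,0,0,-1],[0,0,0,0,-1]]]' 30
```

```text
time: 17.6
eef_pos: [0.5287, -0.0075, 0.1286]
eef_rot: [[0.384, 0.923, -0.003], [0.923, -0.384, 0.001], [0.0, -0.003, -1.0]]
wrist_force: [-2.0, 5.3, -5.4]
width: 0.0182
gripper_force: 29.9
time: 17.9
eef_pos: [0.5286, -0.0075, 0.1288]
eef_rot: [[0.384, 0.923, -0.003], [0.923, -0.384, 0.001], [0.0, -0.004, -1.0]]
wrist_force: [-2.2, 4.5, -6.7]
width: 0.018
gripper_force: 29.9
```

```bash
python3 -m jog '[[[0,0,-0.4,0,-1],[0,0,0,0,-1],[0,0,0,0,-1]]]' 30;  python3 -m jog '[[[0,0,-0.3,0,-1],[0,0,0,0,-1],[0,0,0,0,-1]]]' 30
```

```text
time: 18.2
eef_pos: [0.5286, -0.0075, 0.129]
eef_rot: [[0.384, 0.923, -0.003], [0.923, -0.384, 0.002], [0.0, -0.004, -1.0]]
wrist_force: [-0.8, 5.0, -8.1]
width: 0.0177
gripper_force: 29.9
time: 18.5
eef_pos: [0.5286, -0.0075, 0.1292]
eef_rot: [[0.384, 0.923, -0.003], [0.923, -0.384, 0.002], [0.0, -0.004, -1.0]]
wrist_force: [-1.2, 5.1, -9.0]
width: 0.018
gripper_force: 29.9
```

Hard stop reached: force climbs with no further travel, 9 mm above the 1 mm stop. I'll relax the spring, open the fingers and retreat.

```bash
python3 -m jog '[[[0,0,0.5,0,-1],[0,0,0.5,0,-1],[0,0,0,0,-1],[0,0,0,0,1],[0,0,0,0,1],[0,0,0,0,1],[0,0,0,0,1],[0,0,0,0,1],[0,0,0,0,1],[0,0,0,0,1]]]' 30; python3 -m jog '[[[0,0,-8,0,1],[0,0,-20,0,1],[0,0,-20,0,1],[0,0,-20,0,1],[0,0,-20,0,1],[0,0,-20,0,1],[0,0,-20,0,1],[0,0,-10,0,1],[0,0,0,0,1],[0,0,0,0,1]]]' 30; python3 - <<'E'
from h import *
snap('wrist','w2'); P=world('w2'); cv2.imwrite('pics/w2c.png',cv2.resize(cv2.imread('pics/w2.png')[100:400,120:520],None,fx=2,fy=2))
s=P.reshape(-1,3); m=(s[:,2]>.145)&(s[:,2]<.18)&(np.hypot(s[:,0]-.529,s[:,1]+.0085)<.03); q=s[m]
print(np.median(q[:,2]),cv2.minAreaRect(q[:,:2].astype(np.float32)*1000))
E
```

```text
time: 19.5
eef_pos: [0.53, -0.0083, 0.1297]
eef_rot: [[0.383, 0.924, 0.0], [0.924, -0.383, -0.0], [-0.0, 0.0, -1.0]]
wrist_force: [0.5, -1.0, 0.1]
width: 0.0695
gripper_force: 0.0
time: 20.5
eef_pos: [0.5297, -0.0082, 0.2672]
eef_rot: [[0.383, 0.924, -0.001], [0.924, -0.383, 0.0], [-0.0, -0.001, -1.0]]
wrist_force: [-0.2, -0.7, -0.6]
width: 0.0929
gripper_force: 0.0
0.1661873598117 ((528.8424072265625, -9.323795318603516), (43.784461975097656, 17.926050186157227), 67.0168685913086)
```

View pics/w2c.png

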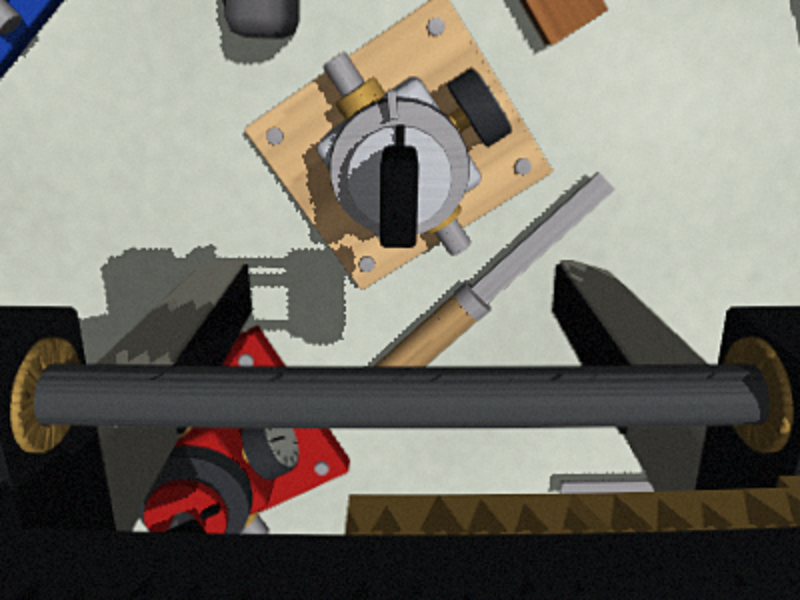

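The grip at crop (399,195) is now at z 0.166, which is 10 mm higher than before. It holds at about 67°, with the pointer (400,135) just beside the mark (393,105). Bystanders are untouched.

```bash
python3 -c "
from workcell import r;print(r.hand_in())"
```

```text
the job is handed in; nothing more can be done
None
```

The knob is turned to the mark, pulled fully out (10 mm) and locked about 5° short of the mark; wrist readings during the pull stayed near 10 N, the bystanders in view had not moved, and the job is handed in at about 20 s.

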